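# Refit the filter cover on the bench dust extractor

### The arm

A 7-joint arm with a two-finger parallel gripper is mounted at the origin on the work surface. World frame = base frame: x ahead of the robot, y to its left, z up, the work surface at z = 0. Lengths are in m, angles in rad, forces in N, time in s.
With the tool pointing down it reaches from about 0.425 to 0.925 m from the base axis. Payload 6.8 kg.
Tool frame: the origin (TCP) lies at the very end of the fingers, on their centre line; the grasp point (between the pads) lies 19 mm behind it (r.grip_depth is the distance from the TCP to the grasp point, in m); z points along the fingers, y is the direction in which the jaws open and shut (so a half turn about z gives the same grasp; the last joint's range is limited). The gripper opens to 85 mm and grips with 20 to 120 N. Pads are 22 mm wide; open, the fingers measure 114 mm over their backs; the gripper's body (76 mm by 85 mm) begins 54 mm behind the grasp point. The pads swing forward as they close: fully open they stand 13 mm farther back than shut.
Start: joints at [-1.272, 0.477, 0.022, 1.555, -0.011, 1.109, -0.083], TCP at [0.267, 0.62, 0.231] pointing down, gripper open.
Joint ranges: [-2.96, 2.96], [-0.34, 2.1], [-1.41, 1.46], [0.24, 2.44], [-1.37, 4.51], [0.17, 1.92], [-2.96, 2.96]. Speed limits (rad/s): [2.39, 2.39, 3.14, 3.14, 3.14, 3.14, 3.14].

### API

Orientations are given as a rotation vector (axis times angle).
In Python, from bench import r, grab_frame gives the robot as it stands. The module is installed in compiled form; this text tells all that it offers.
- The arm moves only by the tool play_rows, never from a script. Its argument "increments" is a list of rows, each a list of 7 numbers: the shift along the tool's x, y, z in mm, then the turn, a rotation vector about the tool's x, y, z in rad, then the closure in counts, from 0 (fully open) to 255 (shut). In form: [[tx, ty, tz, rx, ry, rz, claw], ...]. A call has 1 to 5 rows; each row shifts and turns the pose as measured when the row begins, along the tool's axes as they then stand; what a row does not reach is not made up. A row lasts 1/10 s, in which the tool goes at most 50 mm and 8.59 degrees, less where a joint would pass 70% of its speed; a pose out of reach is approached as far as the arm can. A call is refused whole if a number of a shift passes 50 or a number of a turn 0.15, either way. A call with a gripper value outside its range is refused whole. The fingers move at their own pace and stop on an object; "force" is the grip in N (left out, the last holds). Time passes only in rows, so rows that do not move let the fingers close. It gives the time, the measured TCP pose, the force and the opening at its end, in the units of the state.
- r.get_obs(): the state, without advancing time (a new reading comes with each control period).
- grab_frame(name): name is "scene" or "top" or "wrist"; returns a dict with "color" (400x640x3 uint8, blue, green, red), "depth" (400x640 float32, m along the optical axis (not along the pixel's ray), 0 where there is no reading), "K" (3x3 intrinsics, pixels), "T" (4x4, takes a point from camera to world coordinates). Camera axes: x right, y up, looking along -z (the intrinsics and any distortion apply to the point x, -y, -z); pixel columns grow to the right and rows downward; lengths in m; the calibration is good to about 2 mm. The wrist camera is an equidistant fisheye: a pixel r from the principal point sees the ray r / f radians off the axis. A picture is of the moment at which its call begins.
- r.hand_in(): hands the job in, once; it reports no verdict.
The state is a dict: "clock": time; "joints": joint angles; "qvel": joint speeds; "tau": joint torques, N m; "tcp_pos": TCP position; "orientation": TCP orientation; "contact_force": force on the tool from outside, world axes, zero at the start; "moment": the same for the moment, N m; "grip_width": finger opening in m.
Only numpy, scipy, OpenCV 4.12 (cv2) and the standard library are available. Lean on these libraries where they do the work, as an engineer would, in place of code of your own. Each camera call takes 0.05 s, during which the arm holds its last target.

### The job

Put the filter cover back on the small dust extractor: the right one is the cover with the narrow lip along one edge, not the plain plate. With the cover tilted lip-end down, hook its lip under the extractor's ledge, then swing the other end down until the cover lies flat, fully home on its seat, and let go. Leave the plain plate where it is.

Things in the scene. Friction and masses are not known exactly. Their poses are not given: they have to be found in the camera images.
- cover: Loose aluminium filter cover, about 0.3 kg, flat on the bench: plate 122 (x) x 110 (y) x 8 mm thick, plus a narrower lip on its -x edge (see lip). On its middle a black pull, an upright block 16 mm thick (x), 60 mm long (y), top 44 mm above the underside. Origin: centre of the plate's underside, below the pull; x points away from the lip, z up.
- lip (a point): Middle of the lip's tip, at underside level, 79 mm from the cover's origin along -x; axes as the cover's. The lip is 18 mm long (x), 80 mm wide, 4 mm thick, flush with the plate's underside. The whole cover, 140 mm, is 5 mm longer than the gap from the ledge's edge to the far wall, so it cannot be laid in flat.
- extractor: Grey dust extractor fixed to the bench, 171 (x) x 144 (y) x 84 mm. Origin: centre of its underside; z up. On top a recess, x +-77.5, y +-64 mm, with a flat seat at z 60 mm; walls to z 72 mm. Along its -x side (robot's side) a dark ledge covers x -77.5 to -57.5 mm, underside z 74 mm. Cover seated: axes parallel, its origin at x 1.5 to 16.5 (best 9), y 0 +-9, z 60 mm.
- plate: Bystander: loose plain aluminium plate 150 (x) x 136 (y) x 8 mm with the same black pull but no lip; too big for the recess. Origin: centre of its underside. Cover and plate lie either side of the extractor; which is on which side varies.
Not all that is in view belongs to the job. Leave any blue, red or yellow look-alike of the cover alone.

How it is judged:
By the outcome, as a careful person would: the job done as asked, in the order asked, and still so for the second after the job is handed in, with the robot touching nothing.
It also fails if it takes over 43 s, if anything falls off the work surface, if the arm or the gripper's body presses on something with over 40 N, if the wrist force passes 120 N, or if a joint passes its speed limit or range.

## Working session

There is one attempt and no reset: what is moved stays moved. The work goes in short steps, Python scripts to look and compute and a tool call to move; the robot and the scene stay as the last step left them, time stands still between calls to the robot, and variables do not carry over. Pictures are saved under pics/ and viewed, and the job is handed in when it is done.

Besides the shell and the picture viewer there is one more tool, called after ">>>" as name(argument=value, ...), one argument or row to a line, values as JSON. play_rows: Moves the arm, as the interface text tells. Its arguments: {"type":"object","properties":{"increments":{"type":"array","items":{"type":"array","items":{"type":"number"}}},"force":{"type":"number"}},"required":["increments"]}

```bash
mkdir -p pics; ls
cat > h.py <<'E'
import numpy as np,cv2
from bench import r,grab_frame
from scipy.spatial.transform import Rotation as R
def snap(n,f):
    d=grab_frame(n);cv2.imwrite('pics/%s.png'%f,d['color']);np.savez('%s.npz'%f,**d);return d
def cloud(d):
    K=d['K'];h,w=d['depth'].shape;u,v=np.meshgrid(np.arange(w),np.arange(h));z=d['depth']
    P=np.stack([(u-K[0,2])/K[0,0]*z,-(v-K[1,2])/K[1,1]*z,-z],-1)
    return P@d['T'][:3,:3].T+d['T'][:3,3]
E
python3 - <<'E'
from h import *
o=r.get_obs();print(o,r.grip_depth)
for n in('scene','top'):
    d=snap(n,n+'0');print(n,d['K'],d['T'],(d['depth']>0).mean())
E
```

```text
pics
{'clock': 0.0, 'joints': array([-1.27212287,  0.4778125 ,  0.02232058,  1.556446  , -0.0114909 ,
        1.10930121, -0.08311163]), 'qvel': array([-1.03723809e-03, -2.28749622e-03, -5.60298019e-04, -5.44985523e-04,
        8.42403887e-06,  1.13163835e-04, -2.43475921e-04]), 'tau': array([ 1.19664503e-03, -5.96454120e+01,  1.60864245e+00, -2.81201506e+01,
        1.26033343e-02,  9.27218614e-03, -3.99417024e-05]), 'tcp_pos': array([0.2668336 , 0.61937606, 0.23031934]), 'orientation': array([-6.34466229e-01, -3.07661531e+00,  2.86460654e-03]), 'contact_force': array([-0.41355015,  0.38144663,  1.01026392]), 'moment': array([ 0.03658815, -0.00087842,  0.03763517]), 'grip_width': 0.08521790975021214} 0.0187
scene [[459.79378335   0.         318.37232276]
 [  0.         459.79378335 204.34413252]
 [  0.           0.           1.        ]] [[-0.28540821 -0.51618953  0.80752122  1.5412623 ]
 [ 0.95810387 -0.17482664  0.2268758   0.19954041]
 [ 0.02406531  0.83844142  0.54446014  0.7292972 ]
 [ 0.          0.          0.          1.        ]] 0.99598828125
top [[391.56566156   0.         319.01487191]
 [  0.         391.56566156 194.39038159]
 [  0.           0.           1.        ]] [[ 0.00474648  0.99424609 -0.10701484  0.43803017]
 [-0.99997741  0.00522839  0.00422305 -0.07415101]
 [ 0.00475827  0.10699238  0.99424845  1.08225324]
 [ 0.          0.          0.          1.        ]] 0.99594140625
```

View pics/top0.png

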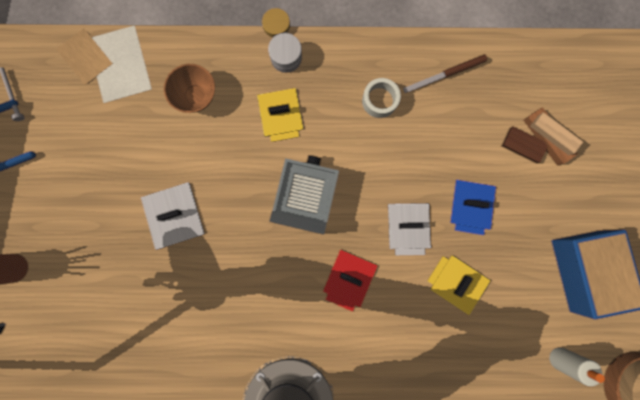

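View pics/scene0.png

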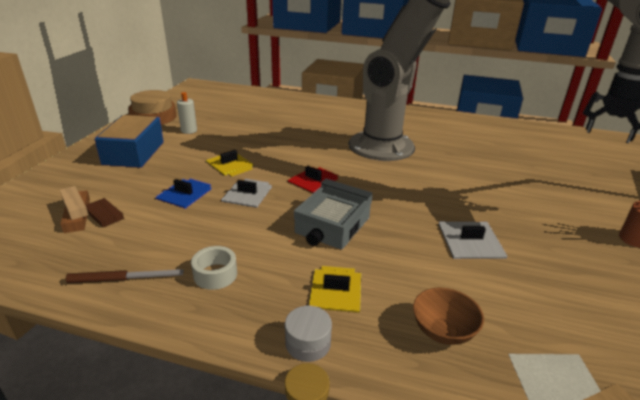

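The top view shows the grey lipped cover at about (410,226), with its lip at (410,251) on the robot side. The extractor is at (306,195) and the plain plate at (172,215). I'll measure these next.

```bash
cat > m.py <<'E'
from h import *
d=dict(np.load('top0.npz'));P=cloud(d);c=d['color'];
big=cv2.resize(c[130:290,240:460],None,fx=3.5,fy=3.5,interpolation=cv2.INTER_CUBIC);cv2.imwrite('pics/crop0.png',big)
def ray(u,v,h):
    K=d['K'];T=d['T'];q=cv2.undistortPoints(np.array([[[u,v]]],float),K,None)[0,0]
    D=T[:3,:3]@np.array([q[0],-q[1],-1]);o=T[:3,3];return o+D*(h-o[2])/D[2]
hsv=cv2.cvtColor(c,cv2.COLOR_BGR2HSV)
for nm,(u,v) in dict(cover=(395,220),plate=(160,205),lip=(410,251),ext=(306,195),bench=(420,290),ledge=(300,225),pull=(410,226)).items(): print(nm,hsv[v,u],P[v,u].round(4))
# cover: low saturation
for nm,(u0,u1,v0,v1) in dict(cover=(375,445,190,270),ext=(255,350,145,245)).items():
    m=np.zeros(c.shape[:2],np.uint8);s=(slice(v0,v1),slice(u0,u1))
    m[s]=((hsv[...,1][s]<55)|(hsv[...,2][s]<45)).astype(np.uint8)
    if nm=='ext': m[s]=(P[...,2][s]>0.05)
    m=cv2.morphologyEx(m,cv2.MORPH_OPEN,np.ones((3,3)))
    cs=max(cv2.findContours(m,0,1)[0],key=cv2.contourArea)
    h=.008 if nm=='cover' else .075
    W=np.array([ray(*p[0],h)[:2] for p in cs],np.float32)
    print(nm,cv2.contourArea(cs),cv2.minAreaRect(W))
    # pull
    if nm=='cover':
        k=np.zeros_like(m);k[s]=hsv[...,2][s]<70
        kc=max(cv2.findContours(k,0,1)[0],key=cv2.contourArea);
        Wp=np.array([ray(*p[0],.044)[:2] for p in kc],np.float32);print('pull',cv2.minAreaRect(Wp))
E
python3 m.py
```

```text
cover [ 11  20 183] [ 0.4839 -0.2865  0.013 ]
plate [ 10  21 184] [0.5223 0.3589 0.0053]
lip [ 12  18 183] [ 0.4    -0.3272  0.0067]
ext [ 19  28 154] [ 0.5475 -0.044   0.0483]
bench [ 16 110 104] [ 0.2955 -0.3532  0.0025]
ledge [30  3 75] [ 0.4669 -0.0305  0.085 ]
pull [ 0 14 37] [ 0.4668 -0.3193  0.0459]
cover 1917.0 ((0.46026861667633057, -0.32552599906921387), (0.13750174641609192, 0.11192929744720459), 1.0439621210098267)
pull ((0.46955588459968567, -0.32250574231147766), (0.010563895106315613, 0.05858010798692703), 0.28125494718551636)
ext 3537.0 ((0.5429592132568359, -0.04029303789138794), (0.14473406970500946, 0.17074909806251526), 77.15169525146484)
```

```bash
sleep 1
```

```text
(no output)
```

View pics/crop0.png

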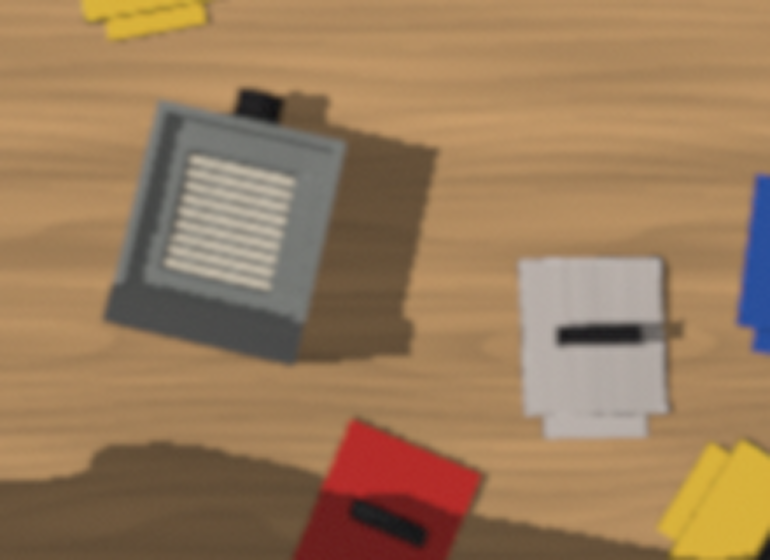

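```bash
cat > p.py <<'E'
from h import *
import sys
def Rt(psi,th):
    C=(R.from_euler('z',psi,degrees=True)*R.from_euler('y',-th,degrees=True)).as_matrix()
    return R.from_matrix(np.c_[C[:,1],C[:,0],-C[:,2]])
def plan(wps,claw,mm=45,rad=.14,n=5):
    o=r.get_obs();p=o['tcp_pos'];q=R.from_rotvec(o['orientation'])
    print('t %.2f'%o['clock'],p.round(4),'F',o['contact_force'].round(1),'w %.4f'%o['grip_width'])
    rows=[]
    for tp,tq in wps:
        tp=np.array(tp)
        k=0
        dR=(q.inv()*tq).magnitude();k=max(1,int(np.ceil(max(np.linalg.norm(tp-p)*1e3/mm,dR/rad))))
        p0,q0=p,q;dv=(q0.inv()*tq).as_rotvec()
        for i in range(1,k+1):
            pn=p0+(tp-p0)*i/k;qn=q0*R.from_rotvec(dv*i/k)
            s=q.inv().apply(pn-p)*1e3;t=(q.inv()*qn).as_rotvec()
            rows.append([*s.round(1),*t.round(4),claw]);p,q=pn,qn
    print(len(rows),'rows');print('[[' +'],['.join(','.join('%g'%x for x in w) for w in rows[:n])+']]')
E
python3 - <<'E'
from p import *
plan([((.5,.3,.25),Rt(33,0)),((.5,-.15,.25),Rt(1,0)),((.4695,-.324,.15),Rt(1,0))],0,n=25)
E
```

```text
t 0.10 [0.2669 0.6194 0.2304] F [ 0.2  0.1 -0.5] w 0.0856
24 rows
[[-37.8,-22.3,-2.1,-0.0002,0.0001,0.0653,0],[-39.2,-19.8,-2.1,-0.0002,0.0001,0.0653,0],[-40.4,-17.2,-2.1,-0.0002,0.0001,0.0653,0],[-41.5,-14.6,-2.2,-0.0002,0.0001,0.0653,0],[-42.3,-11.8,-2.2,-0.0002,0.0001,0.0653,0],[-43,-9,-2.2,-0.0002,0.0001,0.0653,0],[-43.5,-6.2,-2.2,-0.0002,0.0001,0.0653,0],[-43.8,-3.3,-2.2,-0.0002,0.0001,0.0653,0],[-43.9,-0.5,-2.2,-0.0002,0.0001,0.0653,0],[-37.7,-24.5,0,-0,0,0.0559,0],[-39,-22.4,0,-0,0,0.0559,0],[-40.2,-20.1,0,-0,0,0.0559,0],[-41.3,-17.9,0,-0,0,0.0559,0],[-42.2,-15.5,0,-0,0,0.0559,0],[-43,-13.2,0,-0,0,0.0559,0],[-43.7,-10.7,0,-0,0,0.0559,0],[-44.2,-8.3,0,-0,0,0.0559,0],[-44.6,-5.8,0,-0,0,0.0559,0],[-44.9,-3.3,0,-0,0,0.0559,0],[-34.7,-6.7,20,-0,0,0,0],[-34.7,-6.7,20,-0,0,0,0],[-34.7,-6.7,20,-0,0,-0,0],[-34.7,-6.7,20,-0,0,0,0],[-34.7,-6.7,20,-0,0,0,0]]
```

>>> play_rows(
  increments=[
    [-38,-22,-2,0,0,0.065,0],
    [-39,-20,-2,0,0,0.065,0],
    [-40,-17,-2,0,0,0.065,0],
    [-41,-15,-2,0,0,0.065,0],
    [-42,-12,-2,0,0,0.065,0],
  ],
)

```text
clock: 0.6
tcp_pos: [0.391, 0.4425, 0.2367]
orientation: [-1.117, -2.93, 0.008]
contact_force: [0.1, 0.6, -0.0]
grip_width: 0.0855
```

>>> play_rows(
  increments=[
    [-43,-9,-2,0,0,0.065,0],
    [-43,-6,-2,0,0,0.065,0],
    [-44,-3,-2,0,0,0.065,0],
    [-44,0,-2,0,0,0.065,0],
    [-38,-24,0,0,0,0.056,0],
  ],
)

```text
clock: 1.1
tcp_pos: [0.5009, 0.2482, 0.2439]
orientation: [-1.584, -2.709, 0.01]
contact_force: [0.6, -0.2, -0.1]
grip_width: 0.0855
```

Run:
```python
from p import *
plan([((.5,-.15,.25),Rt(1,0)),((.4695,-.324,.15),Rt(1,0))],0,n=25)
```

```text
t 1.10 [0.5009 0.2482 0.2439] F [ 0.6 -0.2 -0.1] w 0.0855
14 rows
[[-38.5,-21.8,-0.5,-0.0008,0.0002,0.055,0],[-39.7,-19.6,-0.5,-0.0008,0.0002,0.055,0],[-40.7,-17.4,-0.6,-0.0008,0.0002,0.055,0],[-41.6,-15.2,-0.6,-0.0008,0.0002,0.055,0],[-42.3,-12.9,-0.6,-0.0008,0.0002,0.055,0],[-43,-10.5,-0.6,-0.0008,0.0002,0.055,0],[-43.5,-8.1,-0.6,-0.0008,0.0002,0.055,0],[-43.9,-5.7,-0.6,-0.0008,0.0002,0.055,0],[-44.1,-3.3,-0.7,-0.0008,0.0002,0.055,0],[-34.7,-6.7,20,0,-0,0,0],[-34.7,-6.7,20,0,-0,-0,0],[-34.7,-6.7,20,0,-0,-0,0],[-34.7,-6.7,20,0,-0,-0,0],[-34.7,-6.7,20,0,-0,-0,0]]
```

>>> play_rows(
  increments=[
    [-38,-22,-1,0,0,0.055,0],
    [-40,-20,-1,0,0,0.055,0],
    [-41,-17,-1,0,0,0.055,0],
    [-42,-15,-1,0,0,0.055,0],
    [-42,-13,-1,0,0,0.055,0],
  ],
)

```text
clock: 1.6
tcp_pos: [0.4976, 0.0167, 0.2487]
orientation: [-1.957, -2.454, 0.014]
contact_force: [1.3, -0.4, -0.4]
grip_width: 0.0852
```

>>> play_rows(
  increments=[
    [-43,-10,-1,0,0,0.055,0],
    [-43,-8,-1,0,0,0.055,0],
    [-30,-6,-10,0,0,0.055,0],
  ],
)

```text
clock: 1.9
tcp_pos: [0.4913, -0.1083, 0.2605]
orientation: [-2.162, -2.273, 0.018]
contact_force: [1.5, -0.0, -0.1]
grip_width: 0.0853
```

Run:
```python
from p import *
d=snap('wrist','w1');print(d['K'],d['T'])
plan([((.4695,-.324,.15),Rt(1,0))],0,n=25)
```

```text
[[309.70691629   0.         313.46778904]
 [  0.         309.70691629 197.14969061]
 [  0.           0.           1.        ]] [[ 0.99872806 -0.05008834 -0.00578167  0.48815157]
 [ 0.04930138  0.94608116  0.32015592 -0.02691454]
 [-0.01056615 -0.32003375  0.94734722  0.40178647]
 [ 0.          0.          0.          1.        ]]
t 1.95 [ 0.4915 -0.1138  0.2628] F [ 0.2 -3.8  1.6] w 0.0856
6 rows
[[-34.7,-4.9,19.1,-0.0013,0.0012,0.0039,0],[-34.8,-4.8,19,-0.0013,0.0012,0.0039,0],[-34.8,-4.7,19,-0.0013,0.0012,0.0039,0],[-34.8,-4.6,18.9,-0.0013,0.0012,0.0039,0],[-34.9,-4.5,18.9,-0.0013,0.0012,0.0039,0],[-34.9,-4.4,18.9,-0.0013,0.0012,0.0039,0]]
```

View pics/w1.png

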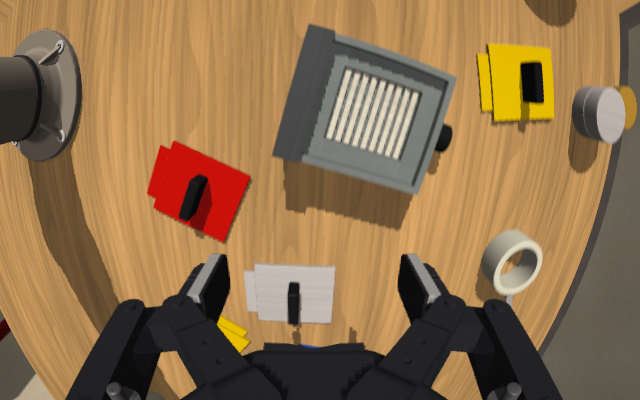

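The wrist view shows the ledge's outer corners at about (310,25) and (274,157), and the far rim corners at (456,77) and (415,193). The cover's lip is at (245,270) to (247,312), with the plate corners at (335,266) and (333,323). I'll cast these.

```bash
cat > w.py <<'E'
from h import *
def wray(d,u,v,h):
    K=d['K'];T=d['T'];q=cv2.fisheye.undistortPoints(np.array([[[u,v]]],float),K,np.zeros(4))[0,0]
    D=T[:3,:3]@np.array([q[0],-q[1],-1]);o=T[:3,3];return o+D*(h-o[2])/D[2]
E
python3 - <<'E'
from w import *
d=dict(np.load('w1.npz'));c=d['color']
a=cv2.resize(c[10:210,260:470],None,fx=2.9,fy=2.9,interpolation=cv2.INTER_CUBIC);cv2.imwrite('pics/w1a.png',a)
f=lambda u,v,h:wray(d,u,v,h)[:2]
A,B=f(310,25,.084),f(274,157,.084);C,D=f(456,77,.072),f(415,193,.072)
print(A,B,C,D,'len',np.linalg.norm(A-B),np.linalg.norm(C-D),np.linalg.norm(A-C),np.linalg.norm(B-D))
print('ctr',(A+B+C+D)/4, 'yaw',np.degrees(np.arctan2(*((C+D-A-B)[::-1]))),np.degrees(np.arctan2(*((A-B)[::-1])))-90)
q=[f(*p,.008) for p in((256,263),(335,266),(333,323),(254,321))];print(np.array(q),'ctr',np.mean(q,0),[np.linalg.norm(q[i]-q[(i+1)%4]) for i in range(4)])
print('lip',f(245,270,.004),f(247,312,.004),'pulltop',f(294,290,.044))
E
```

```text
[0.4776611  0.04710708] [ 0.44650258 -0.09204945] [0.64125684 0.01063194] [ 0.60716447 -0.12709954] len 0.14260221861510405 0.14188816724911568 0.1676126514566481 0.16444072640696453
ctr [ 0.54314625 -0.04035249] yaw -12.439194627649096 -12.620920654441008
[[ 0.41002714 -0.2681233 ]
 [ 0.52765559 -0.26565707]
 [ 0.53392008 -0.3790935 ]
 [ 0.40131973 -0.38536515]] ctr [ 0.46823064 -0.32455976] [np.float64(0.11765430502912973), np.float64(0.11360927257649306), np.float64(0.1327485780434588), np.float64(0.11756475038315985)]
lip [ 0.39142405 -0.28481483] [ 0.38952494 -0.36979546] pulltop [ 0.46977558 -0.28702769]
```

View pics/w1a.png

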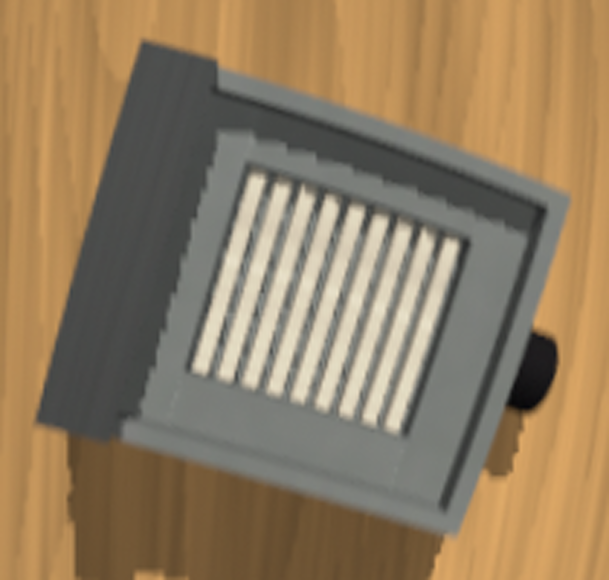

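Both views agree: the extractor is at (0.543, -0.040) with yaw -12.7°, and the cover is at (0.469, -0.324) with yaw about 1°. Next I'll approach the cover.

>>> play_rows(
  increments=[
    [-35,-5,19,-0.001,0.001,0.004,0],
    [-35,-5,19,-0.001,0.001,0.004,0],
    [-35,-5,19,-0.001,0.001,0.004,0],
    [-35,-5,19,-0.001,0.001,0.004,0],
    [-35,-5,19,-0.001,0.001,0.004,0],
  ],
)

```text
clock: 2.45
tcp_pos: [0.4755, -0.2917, 0.1679]
orientation: [2.187, 2.25, 0.006]
contact_force: [1.1, -0.1, -0.3]
grip_width: 0.0854
```

Run:
```python
from p import *
plan([((.4695,-.324,.12),Rt(1,0)),((.4695,-.324,.015),Rt(1,0))],0,mm=35,n=25)
```

```text
t 2.45 [ 0.4755 -0.2917  0.1679] F [ 1.1 -0.1 -0.3] w 0.0854
5 rows
[[-16,-3.6,24,0.0028,-0,0.0057,0],[-16.1,-3.5,24,0.0028,-0,0.0057,0],[0,-0,35,0,0,0,0],[0,-0,35,0,0,0,0],[0,-0,35,0,0,0,0]]
```

>>> play_rows(
  increments=[
    [-16,-3,20,0.003,0,0.006,0],
    [-15,-3,15,0.003,0,0.006,0],
    [0,0,0,0,0,0,0],
    [0,0,0,0,0,0,0],
  ],
)

```text
clock: 2.85
tcp_pos: [0.4663, -0.328, 0.1283]
orientation: [-2.208, -2.228, 0.008]
contact_force: [0.2, 0.0, 0.6]
grip_width: 0.0855
```

Run:
```python
from p import *
snap('wrist','w2')
plan([((.4695,-.324,.015),Rt(1,0))],0,mm=35,n=25)
```

```text
t 2.90 [ 0.4663 -0.3279  0.1284] F [ 0.   0.3 -0.3] w 0.0858
4 rows
[[1,1,28.4,-0.0017,0.0001,-0.002,0],[1,1,28.4,-0.0017,0.0001,-0.002,0],[1,0.9,28.4,-0.0017,0.0001,-0.002,0],[1,0.9,28.4,-0.0017,0.0001,-0.002,0]]
```

View pics/w2.png

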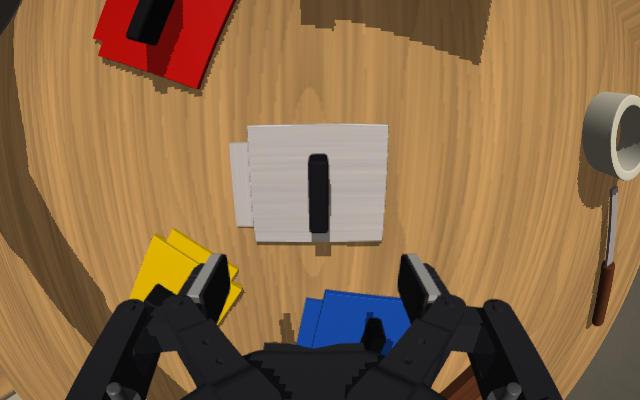

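Run:
```python
from w import *
d=dict(np.load('w2.npz'));f=lambda u,v,h:wray(d,u,v,h)[:2]
q=np.array([f(*p,.008) for p in((248,126),(387,125),(382,242),(257,243))]);print(q,q.mean(0),np.linalg.norm(q-np.roll(q,-1,0),axis=1))
e=q[1]+q[2]-q[0]-q[3];print(np.degrees(np.arctan2(e[1],e[0])))
print('lip',(f(230,142,.004)+f(235,227,.004))/2,'pulltop',f(318,155,.044),f(318,233,.044))
```

```text
[[ 0.40839627 -0.27082396]
 [ 0.52726744 -0.26864982]
 [ 0.53098443 -0.37897278]
 [ 0.41124828 -0.38117952]] [ 0.46947411 -0.32490652] [0.11889104 0.11038556 0.11975648 0.1103924 ]
1.051843564827734
lip [ 0.39017247 -0.32586526] pulltop [ 0.46811741 -0.28947255] [ 0.46893615 -0.35268521]
```

>>> play_rows(
  increments=[
    [1,1,28,0,0,-0.002,0],
    [1,1,28,0,0,-0.002,0],
    [1,1,28,0,0,-0.002,0],
  ],
)

```text
clock: 3.2
tcp_pos: [0.4755, -0.3238, 0.0486]
orientation: [2.193, 2.239, 0.002]
contact_force: [0.1, 0.7, -0.2]
grip_width: 0.0855
```

Run:
```python
from p import *
plan([((.4695,-.3248,.016),Rt(1,0))],0,mm=15,n=25)
```

```text
t 3.20 [ 0.4755 -0.3238  0.0486] F [ 0.1  0.7 -0.2] w 0.0855
3 rows
[[-0.2,-2.1,10.9,0.002,0.0013,0.0011,0],[-0.2,-2,10.9,0.002,0.0013,0.0011,0],[-0.3,-2,10.9,0.002,0.0013,0.0011,0]]
```

>>> play_rows(
  increments=[
    [0,-3,11,0.002,0.001,0.001,0],
    [0,-2,11,0.002,0.001,0.001,0],
    [0,-1,8,0.002,0.001,0.001,0],
    [0,0,0,0,0,0,0],
  ],
)

```text
clock: 3.6
tcp_pos: [0.4709, -0.3203, 0.0173]
orientation: [-2.195, -2.246, -0.001]
contact_force: [-0.7, -0.5, -0.7]
grip_width: 0.0857
```

Run:
```python
from p import *
plan([((.4695,-.3248,.016),Rt(1,0))],0,mm=15,n=25)
```

```text
t 3.60 [ 0.4709 -0.3203  0.0173] F [-0.7 -0.5 -0.7] w 0.0857
1 rows
[[-4.5,-1.5,1.3,-0.0001,-0.0015,0.0054,0]]
```

>>> play_rows(
  increments=[
    [-4,-1,1,0,0,0.005,0],
    [0,0,0,0,0,0,150],
    [0,0,0,0,0,0,255],
    [0,0,0,0,0,0,255],
    [0,0,0,0,0,0,255],
  ],
  force=70,
)

```text
clock: 4.1
tcp_pos: [0.4716, -0.3264, 0.0191]
orientation: [2.2, 2.237, 0.004]
contact_force: [0.5, 0.1, -0.6]
grip_width: 0.0285
```

>>> play_rows(
  increments=[
    [0,0,0,0,0,0,255],
    [0,0,0,0,0,0,255],
    [0,0,0,0,0,0,255],
  ],
)

```text
clock: 4.4
tcp_pos: [0.4715, -0.3265, 0.0196]
orientation: [2.2, 2.237, 0.004]
contact_force: [0.7, -0.7, -0.5]
grip_width: 0.0148
```

>>> play_rows(
  increments=[
    [0,0,-10,0,0,0,255],
    [0,0,-30,0,0,0,255],
    [0,0,-40,0,0,0,255],
    [0,0,-40,0,0,0,255],
  ],
)

```text
clock: 4.8
tcp_pos: [0.4665, -0.323, 0.1379]
orientation: [-2.195, -2.232, 0.004]
contact_force: [1.2, -0.1, -3.4]
grip_width: 0.015
```

Run:
```python
from p import *
o=r.get_obs();q=R.from_rotvec(o['orientation']).as_matrix();print(q.round(3))
snap('wrist','w3');snap('scene','s3')
```

```text
[[-0.017  1.    -0.009]
 [ 1.     0.017  0.006]
 [ 0.006 -0.009 -1.   ]]
```

View pics/w3.png

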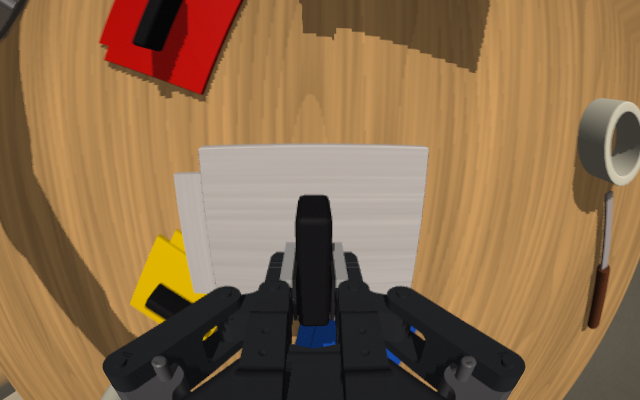

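View pics/s3.png

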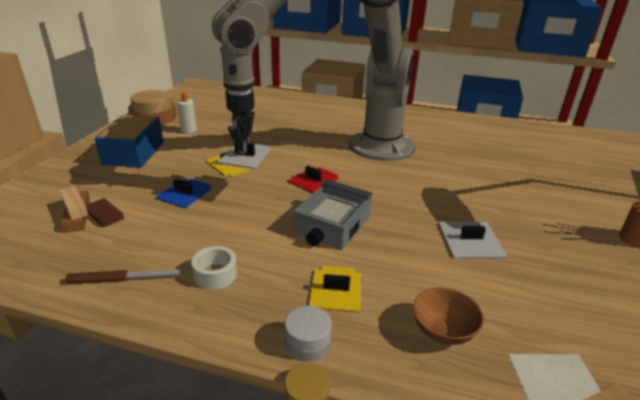

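Run:
```python
from w import *
d=dict(np.load('w3.npz'));o=r.get_obs();print(o['clock'],o['tcp_pos'])
for h in(.122,.126,.130):
  f=lambda u,v,h:wray(d,u,v,h)[:2]
  a,b=f(200,147,h),f(428,148,h);c=(a+b)/2
  print(h,'edge len',np.linalg.norm(b-a),'yaw',np.degrees(np.arctan2(*(b-a)[::-1])),'ctr est',c-np.array([0,.055]), 'lip', f(175,174,h-.004))
```

```text
4.9 [ 0.46991862 -0.32567909  0.14213509]
0.122 edge len 0.12266376946994358 yaw 0.7522740294753637 ctr est [ 0.46498064 -0.32151823] lip [ 0.38491221 -0.28333986]
0.126 edge len 0.11955991080141985 yaw 0.752274029475385 ctr est [ 0.46500246 -0.32092423] lip [ 0.38690952 -0.28234536]
0.13 edge len 0.11645605213289625 yaw 0.7522740294753524 ctr est [ 0.46502427 -0.32033022] lip [ 0.38890683 -0.28135087]
```

```bash
cat >> p.py <<'E'
E0=np.array([.543,-.0403,0]);PSI=-12.7;D=.0196;OY=.0015
Ez=R.from_euler('z',PSI,degrees=True)
def cov(tipx,tipz,th,y=0):
    q=Rt(PSI,th);tip=E0+Ez.apply([tipx/1e3,y/1e3,tipz/1e3])
    return tip+q.apply([-OY,.079,-D]),q   # tool y = cover x, tool z = -cover z
def where():
    o=r.get_obs();q=R.from_rotvec(o['orientation']);tip=o['tcp_pos']+q.apply([OY,-.079,D])
    t=Ez.inv().apply(tip-E0)*1e3;m=(Ez.inv()*q).as_matrix()
    print('tip in ext mm',t.round(1),'tilt %.2f yaw %.2f roll %.2f'%(np.degrees(np.arcsin(m[2,1])),np.degrees(np.arctan2(-m[0,0]*0+m[1,1],m[0,1])),np.degrees(np.arcsin(m[2,0]))),'F',o['contact_force'].round(1))
E
python3 - <<'E'
from p import *
where();print(cov(-45,130,0),cov(-45,130,16)[0])
a=cov(-42,130,16);plan([((.50,-.25,.2),Rt(-4,4)),a],255,mm=40,n=20)
E
```

```text
tip in ext mm [ -85.7 -311.6  122.5] tilt 0.04 yaw 13.63 roll 0.06 F [ 1.5 -1.1 -1.5]
(array([ 0.57583841, -0.04923807,  0.1496    ]), Rotation.from_matrix(array([[ 0.2198462 ,  0.97553454,  0.        ],
                            [ 0.97553454, -0.2198462 ,  0.        ],
                            [ 0.        ,  0.        , -1.        ]]))) [ 0.56758263 -0.04737755  0.17061608]
t 4.90 [ 0.4699 -0.3257  0.1421] F [ 1.5 -1.1 -1.5] w 0.0147
9 rows
[[25.1,10.4,-19.3,-0.0231,-0.0014,0.0287,255],[25.3,10.2,-19.1,-0.0231,-0.0014,0.0287,255],[25.6,9.9,-18.9,-0.0231,-0.0014,0.0287,255],[34.4,9,5.5,-0.0348,-0.0044,0.025,255],[34.6,8,5.7,-0.0348,-0.0044,0.025,255],[34.8,6.9,5.8,-0.0348,-0.0044,0.025,255],[35,5.8,5.9,-0.0348,-0.0044,0.025,255],[35.2,4.7,5.9,-0.0348,-0.0044,0.025,255],[35.3,3.6,5.9,-0.0348,-0.0044,0.025,255]]
```

>>> play_rows(
  increments=[
    [25,10,-20,-0.023,-0.001,0.029,255],
    [25,10,-20,-0.023,-0.001,0.029,255],
    [26,10,-20,-0.023,-0.001,0.029,255],
    [34,9,5,-0.035,-0.004,0.025,255],
    [35,8,5,-0.035,-0.004,0.025,255],
  ],
)

```text
clock: 5.4
tcp_pos: [0.522, -0.1837, 0.1961]
orientation: [2.284, 1.99, 0.141]
contact_force: [0.1, -0.3, -2.3]
grip_width: 0.0148
```

Run:
```python
from p import *
where()
plan([cov(-42,130,16)],255,mm=35,n=20)
```

```text
tip in ext mm [ -64.2 -149.4  165.5] tilt 8.21 yaw 4.84 roll -0.11 F [ 0.1 -0.3 -2.3]
t 5.40 [ 0.522  -0.1837  0.1961] F [ 0.1 -0.3 -2.3] w 0.0148
5 rows
[[28.2,5.1,5.8,-0.0272,-0.0032,0.0166,255],[28.3,4.5,5.9,-0.0272,-0.0032,0.0166,255],[28.4,3.9,5.9,-0.0272,-0.0032,0.0166,255],[28.5,3.2,5.9,-0.0272,-0.0032,0.0166,255],[28.5,2.6,5.9,-0.0272,-0.0032,0.0166,255]]
```

>>> play_rows(
  increments=[
    [28,5,6,-0.027,-0.003,0.017,255],
    [28,5,6,-0.027,-0.003,0.017,255],
    [28,4,6,-0.027,-0.003,0.017,255],
    [25,3,6,-0.027,-0.003,0.017,255],
    [12,2,4,-0.027,-0.003,0.01,255],
  ],
)

```text
clock: 5.9
tcp_pos: [0.5635, -0.0582, 0.1684]
orientation: [2.272, 1.828, 0.258]
contact_force: [0.5, 0.2, -3.2]
grip_width: 0.0145
```

>>> play_rows(
  increments=[
    [0,0,0,0,0,0,255],
  ],
)

```text
clock: 6.0
tcp_pos: [0.5621, -0.0556, 0.1669]
orientation: [2.27, 1.834, 0.256]
contact_force: [-0.7, -0.5, -2.8]
grip_width: 0.0149
```

Run:
```python
from p import *
snap('wrist','w4');snap('scene','s4')
where()
plan([cov(-42,95,16)],255,mm=15,n=20)
```

```text
tip in ext mm [-47.8 -12.1 127.5] tilt 15.75 yaw 0.39 roll 0.11 F [-0.6 -0.  -2.7]
t 6.10 [ 0.5625 -0.0581  0.1678] F [-0.6 -0.  -2.7] w 0.0149
3 rows
[[3.8,-1.1,10.8,-0.0014,-0.0013,0.0022,255],[3.8,-1.1,10.8,-0.0014,-0.0013,0.0022,255],[3.9,-1.1,10.8,-0.0014,-0.0013,0.0022,255]]
```

View pics/w4.png

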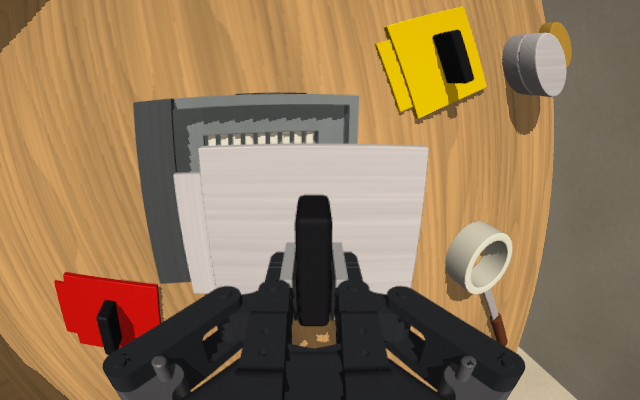

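View pics/s4.png

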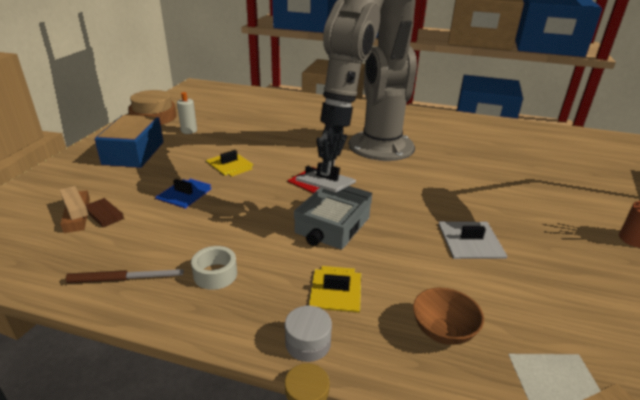

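>>> play_rows(
  increments=[
    [5,-1,10,-0.001,-0.001,0.002,255],
    [5,-1,10,-0.001,-0.001,0.002,255],
    [3,0,10,-0.001,-0.001,0.002,255],
    [0,0,0,0,0,0,255],
  ],
)

```text
clock: 6.5
tcp_pos: [0.5717, -0.0498, 0.1362]
orientation: [2.28, 1.814, 0.254]
contact_force: [-0.6, 0.0, -2.4]
grip_width: 0.0147
```

Run:
```python
from p import *
where()
plan([cov(-43,80,16)],255,mm=15,n=20)
snap('wrist','w5')
where()
plan([cov(-43,80,16)],255,mm=15,n=20)
```

```text
tip in ext mm [-40.5  -1.1  95.7] tilt 15.90 yaw -0.29 roll 0.02 F [-0.6  0.  -2.4]
t 6.50 [ 0.5717 -0.0498  0.1362] F [-0.6  0.  -2.4] w 0.0147
2 rows
[[0.7,-3.4,7.1,-0.0008,0.0006,-0.0025,255],[0.7,-3.4,7.1,-0.0008,0.0006,-0.0025,255]]
tip in ext mm [-40.4  -1.4  96.2] tilt 15.93 yaw -0.32 roll 0.02 F [ 0.6 -0.2 -2.4]
t 6.55 [ 0.5718 -0.0502  0.1367] F [ 0.6 -0.2 -2.4] w 0.0146
2 rows
[[0.9,-3.5,7.4,-0.0006,0.0006,-0.0027,255],[0.9,-3.5,7.4,-0.0006,0.0006,-0.0027,255]]
```

View pics/w5.png

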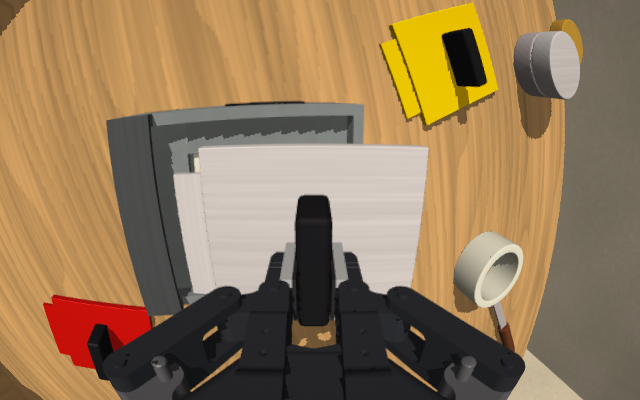

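Run:
```python
from p import *
from w import *
d=dict(np.load('w5.npz'))
ex=lambda p:(Ez.inv().apply(p-E0)*1e3).round(1)
for u,v,h,n in((107,122,.084,'ledge outer +y corner (-85.5,72)'),(150,115,.084,'ledge inner +y (-57.5,72)'),(364,105,.072,'far rim corner (85.5,72)'),(175,174,.100,'lip +y tip, expect -41,39'),(200,147,.109,'plate corner'),(428,148,.142,'far corner')): print(n,ex(wray(d,u,v,h)))
```

```text
ledge outer +y corner (-85.5,72) [-84.7  72.7  84. ]
ledge inner +y (-57.5,72) [-55.9  73.4  84. ]
far rim corner (85.5,72) [84.9 72.8 72. ]
lip +y tip, expect -41,39 [-40.8  39.5 100. ]
plate corner [-24.1  54.6 109. ]
far corner [ 89.9  53.5 142. ]
```

Everything matches within about 1 mm, so I'll keep descending.

>>> play_rows(
  increments=[
    [1,-3,8,0,0.001,-0.002,255],
    [1,-3,8,0,0,-0.002,255],
    [0,-2,7,0,0,0,255],
    [0,-2,7,0,0,0,255],
  ],
)

```text
clock: 6.95
tcp_pos: [0.5716, -0.0486, 0.1037]
orientation: [2.276, 1.816, 0.257]
contact_force: [0.3, -0.4, -2.3]
grip_width: 0.0146
```

Run:
```python
from p import *
where()
plan([cov(-46,64,16),cov(-71,63,16)],255,mm=8,n=20)
```

```text
tip in ext mm [-40.8  -0.1  63.1] tilt 16.04 yaw -0.13 roll 0.03 F [ 0.3 -0.4 -2.3]
t 6.95 [ 0.5716 -0.0486  0.1037] F [ 0.3 -0.4 -2.3] w 0.0146
5 rows
[[0.3,-4.7,-2.3,0.0007,0,-0.0022,255],[0,-6.1,-1.5,0,0,0,255],[0,-6.1,-1.5,0,0,0,255],[0,-6.1,-1.5,0,0,0,255],[0,-6.1,-1.5,0,0,0,255]]
```

>>> play_rows(
  increments=[
    [0,-5,-2,0.001,0,-0.002,255],
    [0,-6,-1.5,0,0,0,255],
    [0,0,0,0,0,0,255],
  ],
)

```text
clock: 7.25
tcp_pos: [0.5582, -0.0462, 0.1025]
orientation: [2.277, 1.82, 0.252]
contact_force: [-0.3, 0.4, -1.8]
grip_width: 0.0147
```

Run:
```python
from p import *
where()
plan([cov(-71,63,16)],255,mm=6,n=20)
```

```text
tip in ext mm [-54.5  -0.9  62.1] tilt 15.83 yaw -0.02 roll -0.05 F [-0.3  0.4 -1.8]
t 7.25 [ 0.5582 -0.0462  0.1025] F [-0.3  0.4 -1.8] w 0.0147
3 rows
[[0.3,-5.2,-1.9,-0.001,0.0004,-0.0001,255],[0.3,-5.2,-1.9,-0.001,0.0004,-0.0001,255],[0.3,-5.2,-1.9,-0.001,0.0004,-0.0001,255]]
```

>>> play_rows(
  increments=[
    [0,-5,-2,-0.001,0,0,255],
    [0,-5,-2,-0.001,0,0,255],
    [0,-4,-1.5,0,0,0,255],
    [0,0,0,0,0,0,255],
  ],
)

```text
clock: 7.65
tcp_pos: [0.5426, -0.0423, 0.1051]
orientation: [2.275, 1.818, 0.256]
contact_force: [0.2, 0.9, -2.3]
grip_width: 0.0148
```

Run:
```python
from p import *
snap('wrist','w6');snap('scene','s6')
where()
plan([cov(-71,62,16),cov(-71,61,8),cov(-70,60,0)],255,mm=15,rad=.05,n=20)
```

```text
tip in ext mm [-69.6  -0.4  64.5] tilt 16.09 yaw -0.03 roll 0.01 F [-0.2 -0.4 -2.8]
t 7.75 [ 0.5434 -0.0424  0.1053] F [-0.2 -0.4 -2.8] w 0.0147
7 rows
[[0.5,-2,2.2,0.0016,-0.0001,-0.0005,255],[-0,0.6,4,0.0465,0,0,255],[-0,0.7,4,0.0465,-0,0,255],[-0,0.9,4,0.0465,0,0,255],[-0,0.9,4.1,0.0465,-0,0,255],[0,1.1,4.1,0.0465,-0,0,255],[-0,1.3,4,0.0465,0,0,255]]
```

View pics/w6.png

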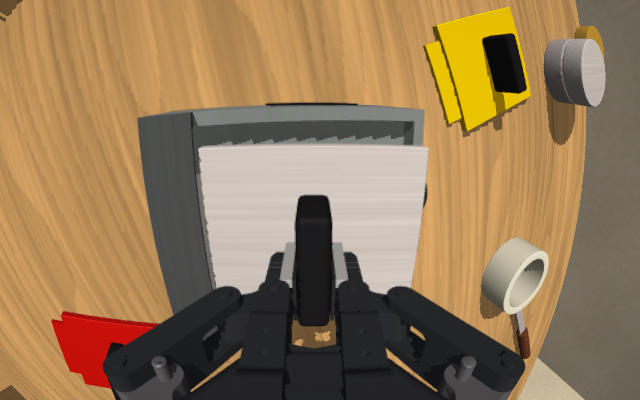

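The lip has gone out of sight under the ledge: the plate's lip-side edge at x≈200 sits right beside the ledge edge. Contact force is nil, so I'll swing the cover down now.

>>> play_rows(
  increments=[
    [0.5,-2,2,0.002,0,0,255],
    [0,0.5,4,0.046,0,0,255],
    [0,0.5,4,0.046,0,0,255],
    [0,0,0,0,0,0,255],
  ],
)

```text
clock: 8.15
tcp_pos: [0.5455, -0.0418, 0.0948]
orientation: [2.337, 1.87, 0.174]
contact_force: [-0.6, 0.1, -2.5]
grip_width: 0.0148
```

Run:
```python
from p import *
where()
plan([cov(-70.5,61,6),cov(-70,60.5,0)],255,mm=15,rad=.05,n=20)
```

```text
tip in ext mm [-71.3   0.6  61. ] tilt 10.57 yaw 0.01 roll 0.04 F [-0.6  0.1 -2.5]
t 8.15 [ 0.5455 -0.0418  0.0948] F [-0.6  0.1 -2.5] w 0.0148
5 rows
[[-0.3,1,3.3,0.0399,-0.0004,0.0001,255],[-0.3,1.2,3.2,0.0399,-0.0004,0.0001,255],[0,0.7,3,0.0349,0,-0,255],[0,0.8,2.9,0.0349,-0,-0,255],[0,0.9,2.9,0.0349,0,0,255]]
```

>>> play_rows(
  increments=[
    [-0.3,1,3.2,0.04,0,0,255],
    [-0.3,1,3.2,0.04,0,0,255],
    [0,1,3,0.035,0,0,255],
    [0,0,0,0,0,0,255],
  ],
)

```text
clock: 8.55
tcp_pos: [0.5494, -0.0435, 0.0849]
orientation: [2.411, 1.928, 0.067]
contact_force: [0.1, 0.4, -2.2]
grip_width: 0.0148
```

Run:
```python
from p import *
where()
plan([cov(-70,60.5,0)],255,mm=15,rad=.04,n=20)
```

```text
tip in ext mm [-70.5  -0.2  59.9] tilt 3.96 yaw -0.01 roll 0.00 F [ 0.1  0.4 -2.2]
t 8.55 [ 0.5494 -0.0435  0.0849] F [ 0.1  0.4 -2.2] w 0.0148
2 rows
[[0.1,0.9,2.4,0.0346,-0,-0.0001,255],[0.1,0.9,2.4,0.0346,-0,-0.0001,255]]
```

>>> play_rows(
  increments=[
    [0,1,2.5,0.035,0,0,255],
    [0,1,2.5,0.035,0,0,255],
    [0,0,0,0,0,0,255],
  ],
)

```text
clock: 8.85
tcp_pos: [0.5507, -0.0441, 0.0796]
orientation: [2.453, 1.961, 0.0]
contact_force: [-0.2, -0.4, -3.4]
grip_width: 0.0148
```

Run:
```python
from p import *
where()
```

```text
tip in ext mm [-70.7  -0.5  59.9] tilt 0.05 yaw -0.03 roll -0.02 F [-0.2 -0.4 -3.4]
```

>>> play_rows(
  increments=[
    [0,0,1,0,0,0,255],
    [0,0,0.5,0,0,0,255],
  ],
)

```text
clock: 9.05
tcp_pos: [0.5506, -0.0441, 0.0795]
orientation: [2.452, 1.959, 0.005]
contact_force: [-0.0, 0.4, 0.6]
grip_width: 0.0151
```

>>> play_rows(
  increments=[
    [0,0,1,0,0,0,255],
    [0,0,0.5,0,0,0,255],
  ],
)

```text
clock: 9.25
tcp_pos: [0.5506, -0.044, 0.0796]
orientation: [2.45, 1.958, 0.01]
contact_force: [-0.6, 0.7, 3.0]
grip_width: 0.0146
```

Run:
```python
from p import *
where()
```

```text
tip in ext mm [-70.6  -0.4  59.3] tilt 0.48 yaw -0.05 roll 0.10 F [-0.6  0.7  3. ]
```

>>> play_rows(
  increments=[
    [0,0,0,0,0,0,120],
    [0,0,0,0,0,0,120],
    [0,0,0,0,0,0,120],
    [0,0,0,0,0,0,120],
  ],
)

```text
clock: 9.65
tcp_pos: [0.5506, -0.0439, 0.0798]
orientation: [2.448, 1.956, 0.014]
contact_force: [-0.0, 0.4, -1.1]
grip_width: 0.0453
```

Run:
```python
from p import *
where();snap('wrist','w7');print(r.get_obs()['grip_width'])
```

```text
tip in ext mm [-70.5  -0.2  59.3] tilt 0.70 yaw -0.06 roll 0.12 F [-0.   0.4 -1.1]
0.04514354707177333
```

View pics/w7.png

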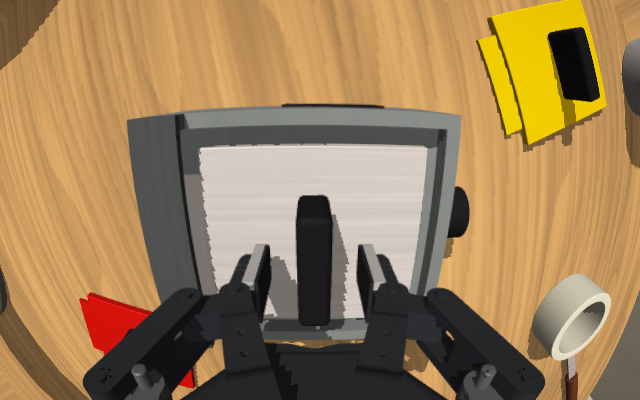

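The fingers are open and clear of the pull on both sides, and the cover lies inside the recess. I'll raise the arm straight up.

>>> play_rows(
  increments=[
    [0,0,-10,-0.01,0,0,120],
    [0,0,-30,0,0,0,120],
    [0,0,-40,0,0,0,120],
    [0,0,-45,0,0,0,120],
    [0,0,-45,0,0,0,120],
  ],
)

```text
clock: 10.2
tcp_pos: [0.5425, -0.0436, 0.2509]
orientation: [2.447, 1.952, 0.007]
contact_force: [1.1, 1.1, 0.1]
grip_width: 0.0454
```

>>> play_rows(
  increments=[
    [0,-40,-10,0,0,0,120],
    [0,-40,0,0,0,0,120],
    [0,0,0,0,0,0,120],
    [0,0,0,0,0,0,120],
  ],
)

```text
clock: 10.6
tcp_pos: [0.4668, -0.0265, 0.2691]
orientation: [2.443, 1.945, 0.035]
contact_force: [0.2, -0.0, 0.5]
grip_width: 0.0453
```

Run:
```python
from p import *
from w import *
d=snap('wrist','w8');t=snap('top','t8');s=snap('scene','s8')
print(r.get_obs()['clock'],r.get_obs()['contact_force'])
P=cloud(s).reshape(-1,3);Q=Ez.inv().apply(P-E0)*1e3
def ck(n,xa,xb,ya,yb):
    k=(Q[:,0]>xa)&(Q[:,0]<xb)&(Q[:,1]>ya)&(Q[:,1]<yb);z=Q[k,2];print(n,k.sum(),np.percentile(z,[10,50,90]).round(1) if k.any() else '')
ck('near lip top',-45,-20,-45,45);ck('far top',30,60,-45,45);ck('pull',2,16,-25,25);ck('rim',79,84,-60,60)
```

```text
10.75 [-0.59945907  0.56172959  0.17066345]
near lip top 828 [289.4 409.4 519.1]
far top 224 [65.1 66.5 68. ]
pull 91 [ 70.   99.6 103.2]
rim 69 [ 6.8 69.3 71.3]
```

View pics/w8.png

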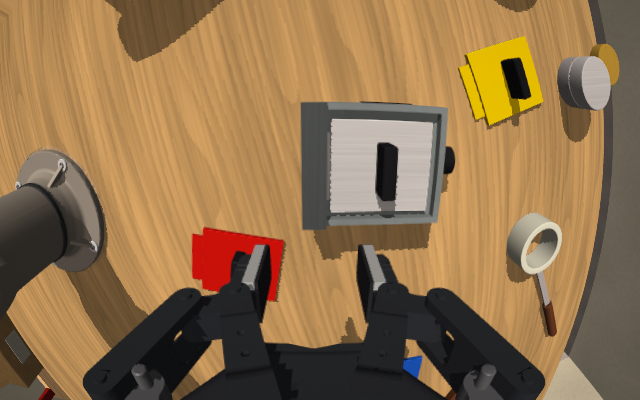

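View pics/s8.png

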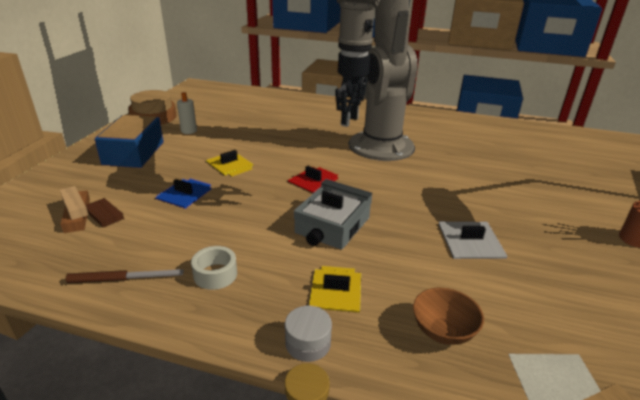

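Run:
```python
from p import *
from w import *
d=dict(np.load('w8.npz'));ex=lambda p:(Ez.inv().apply(p-E0)*1e3).round(1)
for u,v in((331,119),(434,121),(430,214),(330,214)): print(ex(wray(d,u,v,.068)))
for n in('s8','t8'):
    P=cloud(dict(np.load(n+'.npz'))).reshape(-1,3);Q=Ez.inv().apply(P-E0)*1e3;Q=Q[Q[:,2]<110]
    for nm,xa,xb in(('near',-45,-15),('far',30,60)):
        z=Q[(Q[:,0]>xa)&(Q[:,0]<xb)&(abs(Q[:,1])<45),2];print(n,nm,len(z),np.median(z) if len(z) else '')
u=r.hand_in();print(u)
```

```text
[-52.4  54.7  68. ]
[69.3 56.1 68. ]
[ 75.1 -60.1  68. ]
[-52.6 -57.   68. ]
s8 near 64 66.30479852831961
s8 far 224 66.52789048185764
t8 near 0 
t8 far 360 68.66833362544233
the job is handed in; nothing more can be done
None
```

The lipped cover is back on the extractor, hooked under the ledge and lying flat on its seat, and the job is handed in. It took about 11 s of robot time. I gripped the cover by its pull, tilted it 16° lip-end down, slid the lip about 13 mm under the ledge and swung it flat. I then pressed it lightly until it touched the seat, let go and drew the arm clear. I did not touch the plain plate or the coloured look-alikes.

**Last checks:**
- **Flatness and height:** In the scene view the near part of the plate's top is at 66.3 mm and the far part at 66.5 mm. The top view gives 68.7 mm for the far part, and the expected value is 68 mm. The scene view also reads the extractor's rim 1 to 3 mm low, so the cover is level and home.
- **Position:** In the extractor's frame, the lip-side edge is at x ≈ -52.5 mm, where it should be for the best seat. That puts the origin at about x 8.5 mm, y -1 mm.
- **Clearance:** The gripper was open, about 0.2 m above the cover's seated level and drawn back towards the robot. It touched nothing, and the contact force was near zero.

**Checks that disagreed or failed:**
- **Far corner:** One far corner of the cover read about 5 mm off in the last wrist picture. A drop shadow lies next to it, so I take that as a misread corner.
- **Near half from above:** The arm hid the near half from the top camera, so its height rests on the scene view alone.

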